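Get the stamp out from behind the shakers

ROBOT

A 6-joint arm with a two-finger parallel gripper is mounted at the origin on the work surface. World frame = base frame: x ahead of the robot, y to its left, z up, the work surface at z = 0. Lengths are in m, angles in rad, forces in N, time in s.
With the tool pointing down it reaches from about 0.375 to 0.9 m from the base axis. Payload 3.1 kg.
Tool frame: the origin (TCP) lies between the finger pads; the fingertips stand 25 mm ahead of it and the grasp point (between the pads) lies 6 mm ahead of it; x points along the fingers, y is the direction in which the jaws open and shut, and the axes are right-handed (so a half turn about x gives the same grasp; the last joint's range is limited). The gripper opens to 85 mm and grips with 20 to 120 N. Pads are 22 mm wide; open, the fingers measure 114 mm over their backs; the gripper's body (76 mm by 85 mm) begins 54 mm behind the grasp point. The pads swing forward as they close: fully open they stand 13 mm farther back than shut.
Start: joints at [-1.516, 0.527, 1.433, -0, 1.181, -0.178], TCP at [0.145, -0.608, 0.256] pointing down, gripper open.
Joint ranges: [-3.08, 3.08], [-0.75, 2.2], [0.22, 2.44], [-1.43, 4.57], [0, 2.65], [-2.85, 2.85]. Speed limits (rad/s): [2.79, 2.79, 3.14, 3.14, 3.14, 3.14].

INTERFACE

Orientations are given as a unit quaternion [x, y, z, w].
In Python, from station import manip, viewer, workorder gives the robot as it stands.
- The arm moves only by the shell command python3 -m crank 'ROWS' [FORCE]. ROWS is JSON, one flat list of numbers, 5 for each row, row after row: the opening, from 0 (shut) to 1 (fully open), then the shift along the world's x, y, z in mm, then the turn about the world's z in rad. A call has 1 to 10 rows; each row is the pose to reach, as a shift and turn from the pose commanded when the call began; what a row does not reach only later rows make up. A row lasts 1/8 s, in which the tool goes at most 62.5 mm and 10.7 degrees, less where a joint would pass 70% of its speed; a pose out of reach is approached as far as the arm can. A call with a gripper value outside its range is refused whole. The fingers move at their own pace and stop on an object; FORCE is the grip in N (left out, the last holds). Time passes only in rows, so rows that repeat a pose let the fingers close. It gives the time, the measured TCP pose, the force and the opening at its end, in the units of the state.
- manip.sense(): the state, without advancing time (a new reading comes with each control period).
- viewer.snapshot(name): name is "scene" or "top" or "wrist"; returns a dict with "img" (400x640x3 uint8, red, green, blue), "range_z" (400x640 float32, m along the optical axis (not along the pixel's ray), 0 where there is no reading), "fx", "fy", "cx", "cy" (pixels), "k1" (the pictures are not rectified: a ray, as slopes to the right and down, at radius r is drawn at 1 + k1 r^2 times it, then the intrinsics apply), "origin" and "attitude" of the camera in the world. Camera axes: x right, y down, z forward; pixel columns grow to the right and rows downward; lengths in m; the calibration is good to about 2 mm. A picture is of the moment at which its call begins.
- workorder.sign_off(): hands the job in, once; it reports no verdict.
The state is a dict: "t": time; "q": joint angles; "qd": joint speeds; "tau": joint torques, N m; "tcp_pos": TCP position; "tool_rot": TCP orientation; "force": force on the tool from outside, world axes, zero at the start; "ft_torque": the same for the moment, N m; "finger_gap": opening from 0.0 (shut) to 1.0 (fully open).
Only numpy, scipy, OpenCV 4.12 (cv2) and the standard library are available. Lean on these libraries where they do the work, as an engineer would, in place of code of your own. Each camera call takes 0.05 s, during which the arm holds its last target.

TASK

Move the two shakers, which stand in front of the stamp dock, into the green tray and leave them standing there, then push the dock's yellow lever fully down so that the stamp rises, and stand the stamp upright in the middle of the ink pad. After that put both shakers back, each centred on the coaster of its cap's colour. Tip nothing over and do not shift the pen mug.

Things in the scene. Friction and masses are not known exactly. Their poses are not given: they have to be found in the camera images.
- dock: Grey stamp dock, a fixed block 90 x 90 mm, 65 mm high. Origin at the centre of its underside, z up; -x is its front (towards the robot), where the lever sticks out. A square pocket in its middle, 38 x 38 mm, open at the top, holds the stamp. The coasters lie at about x = -95 mm, y = +52 and -52 mm in this frame.
- paddle (a point): Centre of the upper face of the lever's yellow end pad (30 mm across, 28 mm long), 103 mm in front of the dock's centre, 56 mm above the desk when up. Hinged at the dock's front, 36 mm above the desk. About 3 N from above swings it 0.55 rad: this point sinks 31 mm to a firm stop and moves 3 mm away from the dock. It stays where left and lifts the stamp in proportion, 28 mm in all.
- stamp: Round hand stamp, a wooden cylinder 34 mm in diameter, 62 mm tall, with black rubber foot, brass ring and a red dot on its flat top. Origin at the centre of its underside, z up. 0.06 kg. It starts sunk in the dock's pocket, top flush with the dock's, 2 mm of play each way; with the lever fully down 28 mm of it stands out, to be gripped and drawn straight up.
- shaker_red: Upright round condiment shaker, 48 mm in diameter and 110 mm tall, amber brown body with a paper band; the top 32 mm is its red cap, of the same diameter (the cap does not come off). Origin at the centre of its underside, z up. About 0.14 kg. Starts standing on the coaster of its cap's colour.
- shaker_blue: Upright round condiment shaker, 48 mm in diameter and 110 mm tall, white body with a paper band; the top 32 mm is its blue cap, of the same diameter (the cap does not come off). Origin at the centre of its underside, z up. About 0.14 kg. Starts standing on the coaster of its cap's colour.
- coaster_red: Round red coaster, 68 mm in diameter, 4 mm thick, fixed to the desk, beside the dock's lever (either side) and 104 mm from the other coaster. Origin at the centre of its underside (desk level); its upper face is at z = 4 mm.
- coaster_blue: Round blue coaster, 68 mm in diameter, 4 mm thick, fixed to the desk, beside the dock's lever (either side) and 104 mm from the other coaster. Origin at the centre of its underside (desk level); its upper face is at z = 4 mm.
- tray: Shallow green tray, 170 mm (its x) by 110 mm (its y) outside, 16 mm high, walls and floor 5 mm thick, fixed to the desk on one side of the dock (left or right). Origin at the centre of its underside. Both shakers fit in it side by side along its x, for example at x = +40 and -40 mm.
- inkpad: Open ink pad, a grey tin 110 mm (its x) by 80 mm (its y) with a violet pad on top, 86 x 58 mm; fixed to the desk on the other side of the dock from the tray. Origin at the centre of its underside; the pad's upper face is 14 mm above it.
- pen_mug: White mug with pens, 72 mm in diameter with a handle, 130 mm tall with the pens, behind and to the left of the dock. Origin at the centre of its underside. A bystander, to be left where it is.
There are look-alikes about, which are no part of the job. Of the things like the coaster_red, leave any that is turquoise; of the rest the larger one is meant. Several things look just like the shaker_red: the one meant starts nearest to the robot's base.

How it is judged:
By the outcome, as a careful person would: the job done as asked, in the order asked, and still so for the second after the job is handed in, with the robot touching nothing.
It also fails if it takes over 120 s, if anything falls off the work surface, if the arm or the gripper's body presses on something with over 40 N, if the wrist force passes 120 N, or if a joint passes its speed limit or range.

## Working session

There is one attempt and no reset: what is moved stays moved. The work goes in short steps, Python scripts to look and compute and a shell command to move; the robot and the scene stay as the last step left them, time stands still between calls to the robot, and variables do not carry over. Pictures are saved under pics/ and viewed, and the job is handed in when it is done.

```bash
ls; mkdir -p pics
cat > h.py <<'E'
import numpy as np, cv2
from station import manip, viewer, workorder
from scipy.spatial.transform import Rotation as R
def snap(n,fn=None):
    s=viewer.snapshot(n)
    if fn: cv2.imwrite('pics/'+fn,s['img'][:,:,::-1])
    np.savez('/tmp/'+n+'.npz',**{k:np.array(v) for k,v in s.items()})
    return s
def load(n):
    return dict(np.load('/tmp/'+n+'.npz'))
def rot(s):
    a=np.array(s['attitude'],float)
    return a if a.shape==(3,3) else R.from_quat(a).as_matrix()
def ray(s,u,v):
    x=(u-s['cx'])/s['fx'];y=(v-s['cy'])/s['fy'];k=float(s['k1'])
    a,b=x,y
    for _ in range(30):
        f=1+k*(a*a+b*b);a,b=x/f,y/f
    return rot(s)@np.array([a,b,1.])
def atz(s,u,v,z):
    d=ray(s,u,v);o=np.array(s['origin'],float)
    return o+d*(z-o[2])/d[2]
def dep(s,u,v):
    return np.array(s['origin'],float)+ray(s,u,v)*float(s['range_z'][int(round(v)),int(round(u))])
E
python3 - <<'E'
from h import *
print(manip.sense())
for n in('scene','top','wrist'):
    s=snap(n,n+'0.png'); print(n,s['fx'],s['cx'],s['cy'],s['k1'],s['origin'],s['attitude'])
E
```

```text
pics
{'t': 0.0, 'q': array([-1.51549346e+00,  5.28442072e-01,  1.43391195e+00, -1.43633544e-05,
        1.18142524e+00, -1.78490881e-01]), 'qd': array([ 0.00029413,  0.00018969,  0.00022121, -0.00104677,  0.0009253 ,
        0.00056757]), 'tau': array([ 2.12421410e-04, -4.42351127e+01, -1.78021538e+01, -2.02311285e-04,
        8.60052678e-03,  9.51575117e-06]), 'tcp_pos': array([ 0.14478632, -0.60730483,  0.25534531]), 'tool_rot': array([ 0.70232327,  0.08324422, -0.70223747,  0.08170041]), 'force': array([-0.06270128,  0.38037152,  0.30602222]), 'ft_torque': array([-0.02204079, -0.00665492, -0.00862696]), 'finger_gap': 1.0016997738691473}
scene 375.85541160260465 315.0944060072034 195.218099822457 -0.07789891521025691 [ 1.04631912 -0.00735549  0.74546836] [ 0.67716765  0.67856983 -0.200829   -0.20163003]
top 373.24539879473537 312.99483588925386 199.2273270589342 -0.039735477156904994 [0.48041108 0.00107461 0.78781039] [ 0.71135585 -0.69893898  0.05104329 -0.05340171]
wrist 316.29189614522164 312.14148211331633 198.6244469103348 -0.0049105391626212205 [ 0.22138317 -0.58973578  0.37263277] [ 0.77525977 -0.61251267 -0.09647588  0.12038655]
```

View pics/top0.png

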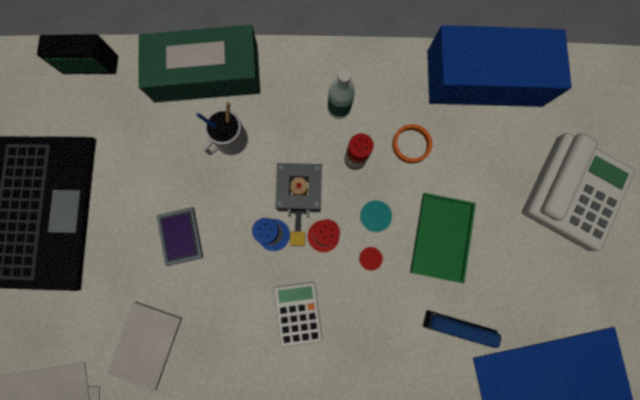

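View pics/scene0.png

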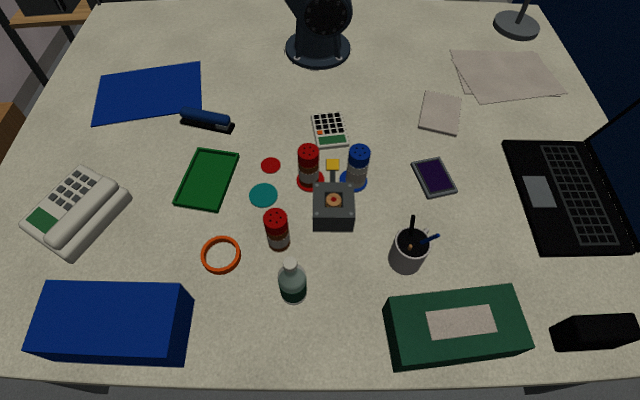

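Run:
```python
from h import *
s=load('top');i=s['img'][:,:,::-1]
i=np.clip(i.astype(float)*1.6,0,255).astype(np.uint8)
cv2.imwrite('pics/t_a.png',cv2.resize(i[130:280,235:405],None,fx=4.7,fy=4,interpolation=cv2.INTER_CUBIC)[:600,:800] if 0 else cv2.resize(i[130:280,235:405],None,fx=4,fy=4,interpolation=cv2.INTER_CUBIC))
a=cv2.resize(i[185:290,400:490],None,fx=4,fy=4,interpolation=cv2.INTER_CUBIC)
b=cv2.resize(i[185:290,140:230],None,fx=4,fy=4,interpolation=cv2.INTER_CUBIC)
cv2.imwrite('pics/t_b.png',np.hstack([a,b]))
s=load('scene');i=np.clip(s['img'][:,:,::-1].astype(float)*1.6,0,255).astype(np.uint8)
cv2.imwrite('pics/s_a.png',cv2.resize(i[130:270,240:400],None,fx=4,fy=4,interpolation=cv2.INTER_CUBIC))
```

```text
(no output)
```

View pics/t_a.png

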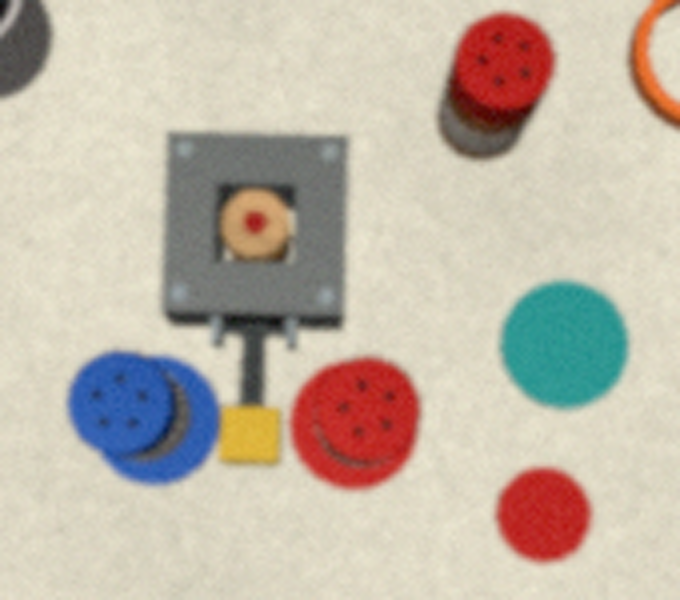

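View pics/t_b.png

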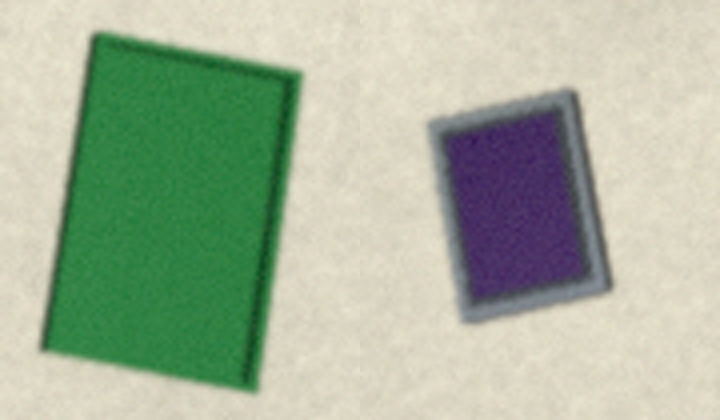

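View pics/s_a.png

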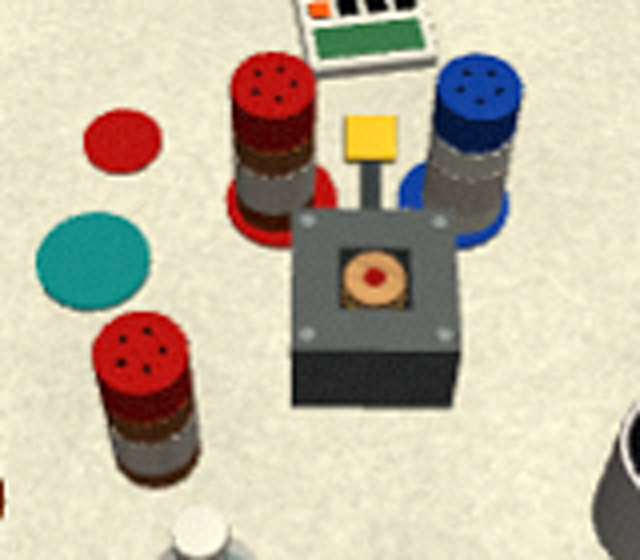

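Run:
```python
from h import *
s=load('top')
A=lambda x,y:(x/4+235,y/4+130)
f=lambda n,p,z:print(n,np.round(atz(s,*p,z)*1000,1))
f('blue cap',A(121.5,403.5),.114);f('red cap',A(368,409),.114)
f('blue coaster',A(155,421),.004);f('red coaster',A(354,425),.004)
f('stamp',A(256,222),.065);f('pad',A(250,435),.056)
for n,p in dict(tl=(168,133),tr=(348,137),bl=(165,315),br=(342,319)).items(): f('dock '+n,A(*p),.065)
B=lambda x,y:(x/4+400,y/4+185)
C=lambda x,y:((x-360)/4+140,y/4+185)
t=[atz(s,*B(*p),.016)for p in[(95,33),(301,72),(257,392),(42,350)]]
k=[atz(s,*C(*p),.014)for p in[(446,139),(556,110),(590,275),(472,302)]]
for n,q in(('tray',t),('ink',k)):
    q=np.array(q)*1000;print(n,q.round(1),q.mean(0).round(1), 'long dir',np.degrees(np.arctan2(*( (q[0]+q[1]-q[2]-q[3])[[1,0]]))).round(1))
for n,p,z in(('blue',A(121,403),0),('red',A(368,409),0),('mug',(222,125),0)): print(n,dep(s,*p).round(4))
f('mug',(222,125),.1)
# depth points in cap height band
for w in('top','scene'):
    s=load(w);Z=s['range_z'];P={'red':[],'blue':[],'dock':[]}
    for v in range(120,280):
        for u in range(235,405):
            if Z[v,u]>0:
                p=dep(s,u,v);r,g,b=s['img'][v,u].astype(int)
                if .109<p[2]<.125 and -.12<p[1]<.2 and .3<p[0]<.47:
                    if r>2*b:P['red'].append(p)
                    elif b>1.5*r:P['blue'].append(p)
                if .055<p[2]<.075 and max(r,g,b)-min(r,g,b)<30 and abs(p[1])<.1:P['dock'].append(p)
    for n in P:
        q=np.array(P[n]);
        if len(q): print(w,n,len(q),((q.min(0)+q.max(0))/2).round(4),q.min(0).round(3),q.max(0).round(3),q.mean(0).round(4))
```

```text
blue cap [521.5  89.1 114. ]
red cap [521.  -22.1 114. ]
blue coaster [519.4  85.6   4. ]
red coaster [519.2 -18.6   4. ]
stamp [614.9  32.5  65. ]
pad [510.8  33.4  56. ]
dock tl [659.1  77.3  65. ]
dock tr [658.6 -12.2  65. ]
dock bl [568.   75.8  65. ]
dock br [567.5 -10.5  65. ]
tray [[ 612.1 -227.8   16. ]
 [ 593.3 -336.4   16. ]
 [ 428.1 -306.7   16. ]
 [ 447.8 -196.8   16. ]] [ 520.3 -266.9   16. ] long dir -10.5
ink [[546.6 321.2  14. ]
 [563.  264.   14. ]
 [477.8 240.8  14. ]
 [462.7 301.4  14. ]] [512.5 281.9  14. ] long dir 14.3
blue [0.5216 0.089  0.1167]
red [ 0.5211 -0.0221  0.1135]
mug [0.7294 0.186  0.0861]
mug [724.5 182.4 100. ]
top dock 1805 [ 0.5952 -0.0076  0.0643] [ 0.499 -0.098  0.055] [0.691 0.083 0.074] [0.614  0.0309 0.065 ]
scene dock 1623 [6.145e-01 2.000e-04 6.500e-02] [ 0.519 -0.1    0.055] [0.71  0.1   0.075] [0.613 0.027 0.065]
```

Run:
```python
from h import *
s=load('scene')
A=lambda x,y:(x/4+240,y/4+130)
f=lambda n,p,z:print(n,np.round(atz(s,*p,z)*1000,1))
f('blue cap',A(480,88),.114);f('red cap',A(274,85),.114)
f('stamp',A(375,277),.065);f('pad',A(371.5,137),.056)
for p in[(304,209),(445,209),(459,350),(292,350)]: f('dock',A(*p),.065)
f('blue coaster L/R/B',A(399,200),.004);f('',A(508,205),.004);f('',A(460,247),.004)
f('red L/R/B',A(227,205),.004);f('',A(337,200),.004);f('',A(283,247),.004)
i=s['img'][:,:,::-1];
o=[]
for pz,z,(u0,v0) in [(0,0,(170,140)),(0,0,(405,150))]:
    o.append(cv2.resize(i[v0:v0+80,u0:u0+75],None,fx=5,fy=5,interpolation=cv2.INTER_CUBIC))
cv2.imwrite('pics/s_b.png',np.clip(np.hstack(o).astype(float)*1.6,0,255))
m=manip.sense();print(R.from_quat(m['tool_rot']).as_matrix().round(3),m['tcp_pos'])
```

```text
blue cap [522.9  90.4 114. ]
red cap [521.2 -21.5 114. ]
stamp [613.5  33.1  65. ]
pad [511.8  34.1  56. ]
dock [569.1  -5.   65. ]
dock [568.8  73.   65. ]
dock [658.4  75.8  65. ]
dock [658.6 -11.2  65. ]
blue coaster L/R/B [519.5  52.7   4. ]
 [522.9 118.5   4. ]
 [553.5  87.7   4. ]
red L/R/B [523.5 -51.2   4. ]
 [519.6  15.2   4. ]
 [553.8 -17.2   4. ]
[[-0.     0.232 -0.973]
 [ 0.002 -0.973 -0.232]
 [-1.    -0.002 -0.   ]] [ 0.1447938  -0.60748594  0.25553729][ WARN:0@0.877] global loadsave.cpp:1063 imwrite_ Unsupported depth image for selected encoder is fallbacked to CV_8U.
```

View pics/s_b.png

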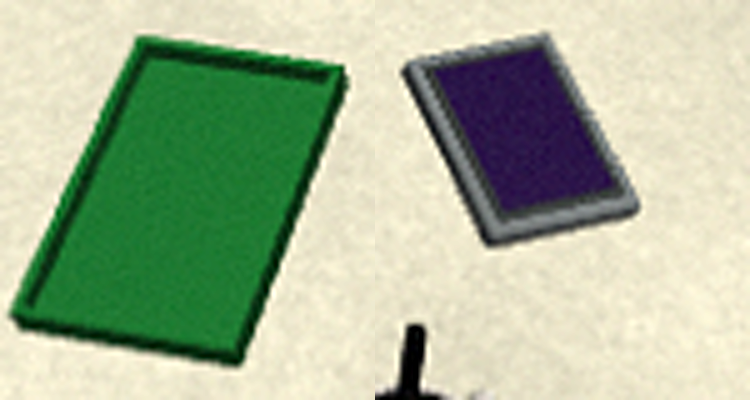

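```bash
python3 -m crank '[0.8,188,293,-30,0, 0.8,188,293,-30,0, 0.8,188,293,-30,0, 0.8,188,293,-30,0, 0.8,376,586,-55,0, 0.8,376,586,-55,0, 0.8,376,586,-55,0, 0.8,376,586,-55,0, 0.8,376,586,-55,0, 0.8,376,586,-55,0]' 40
python3 -m crank '[0.8,0,0,0,0,0.8,0,0,0,0]'
python3 - <<'E'
from h import *
m=manip.sense();print(m['q'],m['tcp_pos'],m['t'])
snap('wrist','w1.png')
s=load('scene')
C=lambda x,y:((x-375)/5+405,y/5+150)
k=np.array([atz(s,*C(*p),.014)for p in[(435,68),(543,55),(625,190),(504,220)]])*1000
print(k.round(1),k.mean(0).round(1))
B=lambda x,y:(x/5+170,y/5+140)
k=np.array([atz(s,*B(*p),.016)for p in[(138,37),(346,66),(241,355),(13,315)]])*1000
print(k.round(1),k.mean(0).round(1))
E
```

```text
t: 1.4
tcp_pos: [0.4823, -0.0818, 0.2067]
tool_rot: [0.702, 0.082, -0.702, 0.083]
force: [0.8, -1.0, 1.0]
finger_gap: 0.801
t: 1.65
tcp_pos: [0.481, -0.0835, 0.2066]
tool_rot: [-0.702, -0.083, 0.703, -0.083]
force: [-0.8, -0.8, -0.3]
finger_gap: 0.8
[-4.00963845e-01  4.19808276e-01  1.82166110e+00 -6.15451149e-04
  9.00827790e-01  9.35108259e-01] [ 0.4809788  -0.08348124  0.20660921] 1.65
[[476.  245.2  14. ]
 [467.4 301.1  14. ]
 [548.7 326.1  14. ]
 [565.9 264.6  14. ]] [514.5 284.2  14. ]
[[ 426.7 -306.6   16. ]
 [ 446.1 -197.4   16. ]
 [ 614.6 -226.3   16. ]
 [ 593.7 -336.    16. ]] [ 520.3 -266.6   16. ]
```

View pics/w1.png

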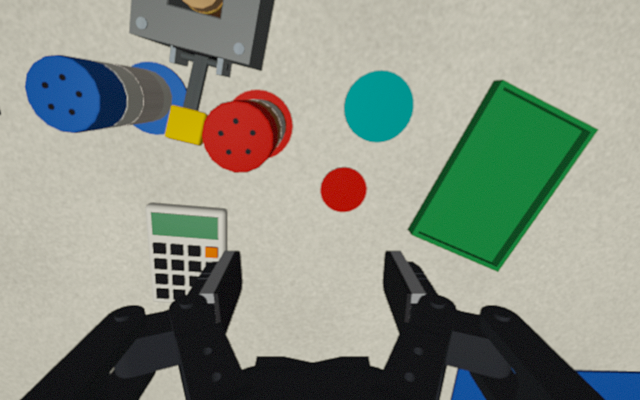

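Run:
```python
from h import *
s=load('wrist')
print(atz(s,239,134.5,.114),atz(s,69,93,.114),atz(s,186,125,.056))
```

```text
[ 0.52378098 -0.02432151  0.114     ] [0.52448382 0.08439514 0.114     ] [0.51192061 0.03105591 0.056     ]
```

```bash
python3 -m crank '[0.8,40.5,61.5,-40,0, 0.8,40.5,61.5,-40,0,0.8,40.5,61.5,-40,0,0.8,40.5,61.5,-75,0,0.8,40.5,61.5,-110,0,0.8,40.5,61.5,-110,0,0.8,40.5,61.5,-110,0]'
python3 - <<'E'
from h import *
snap('wrist','w2.png');snap('scene','s2.png')
i=load('scene')['img'][100:250,220:400,::-1];cv2.imwrite('pics/s2c.png',cv2.resize(i,None,fx=4,fy=4))
print(manip.sense()['force'],manip.sense()['tcp_pos'])
E
```

```text
t: 2.58
tcp_pos: [0.5222, -0.0233, 0.0981]
tool_rot: [0.703, 0.082, -0.702, 0.082]
force: [0.5, 0.7, 0.6]
finger_gap: 0.8
[ 0.18318422 -0.22647251  0.34414662] [ 0.52271227 -0.02292562  0.09846917]
```

View pics/s2c.png

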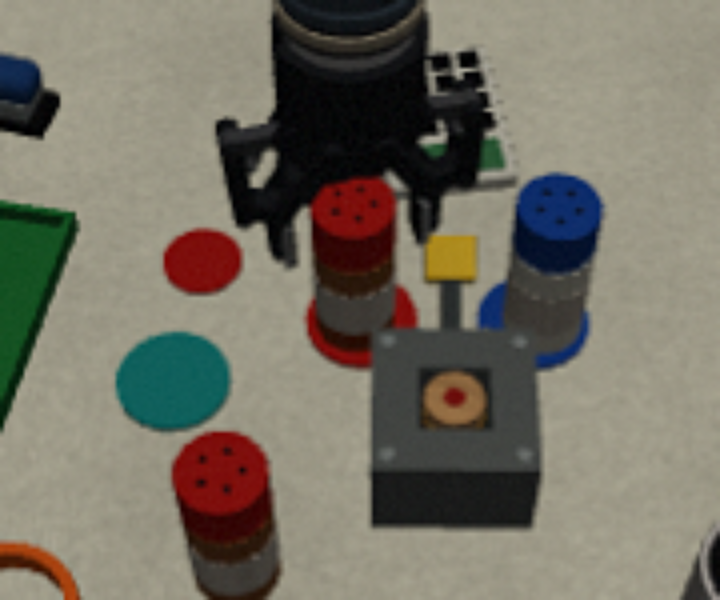

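View pics/w2.png

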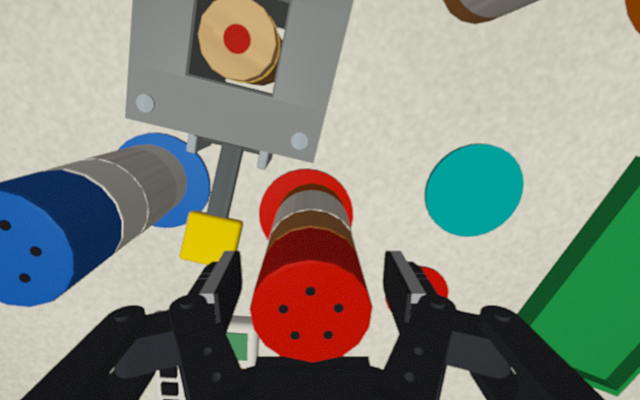

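```bash
python3 -m crank '[0.4,0,0,0,0,0.4,0,0,0,0,0.4,0,0,0,0,0.4,0,0,0,0,0.4,0,5,10,0,0.4,0,5,50,0,0.4,0,5,80,0,0.4,0,0,80,0]' 40
python3 - <<'E'
from h import *
snap('wrist','w3.png');snap('scene','s3.png')
i=load('scene')['img'][100:250,220:400,::-1];cv2.imwrite('pics/s3c.png',cv2.resize(i,None,fx=4,fy=4))
print(manip.sense()['force'],manip.sense()['tcp_pos'])
E
```

```text
t: 3.68
tcp_pos: [0.5232, -0.0219, 0.1792]
tool_rot: [0.704, 0.082, -0.7, 0.084]
force: [1.2, -0.2, -1.6]
finger_gap: 0.553
[ 0.07672765  0.49602036 -0.90391604] [ 0.52144868 -0.02217362  0.17672279]
```

View pics/s3c.png

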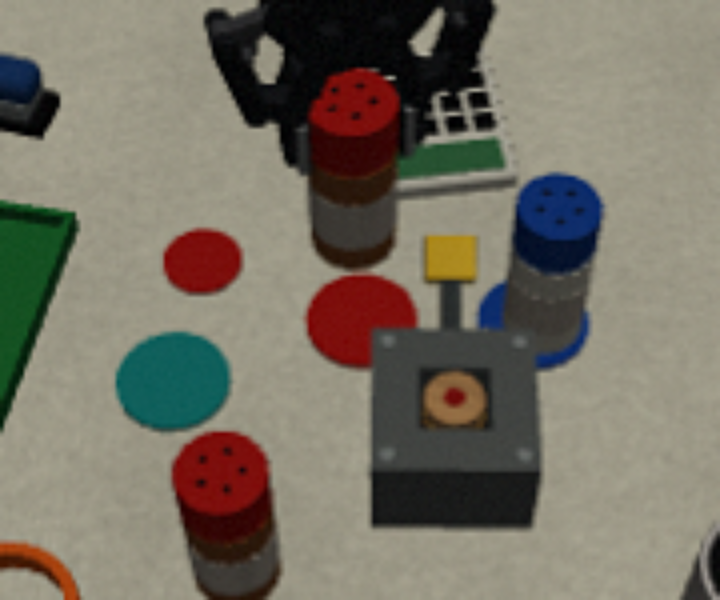

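View pics/w3.png

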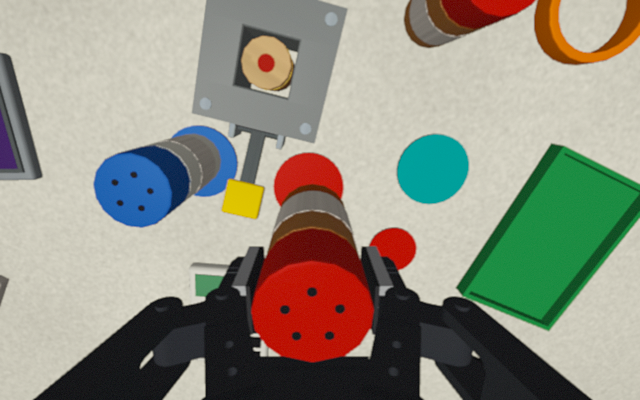

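```bash
python3 -m crank '[0.4,12,-60,0,0,0.4,20,-120,0,0,0.4,30,-180,0,0,0.4,36,-235,0,0,0.4,38,-252,0,0,0.4,38,-252,0,0,0.4,38,-252,0,0,0.4,38,-252,-40,0,0.4,38,-252,-65,0,0.4,38,-252,-65,0]' 40
python3 - <<'E'
from h import *
snap('wrist','w4.png');snap('top');snap('scene','s4.png')
i=load('scene')['img'][100:250,150:330,::-1];cv2.imwrite('pics/s4c.png',cv2.resize(i,None,fx=4,fy=4))
print(manip.sense()['force'],manip.sense()['tcp_pos'])
s=load('top');f=cv2.resize(s['img'][150:300,270:480,::-1],None,fx=3.5,fy=3.5,interpolation=cv2.INTER_CUBIC);cv2.imwrite('pics/t4c.png',f)
E
```

```text
t: 5.03
tcp_pos: [0.5582, -0.2709, 0.1098]
tool_rot: [-0.701, -0.085, 0.704, -0.082]
force: [-0.1, 1.3, -1.5]
finger_gap: 0.555
[ 0.4350595  -0.19084239 -1.43729277] [ 0.56058282 -0.2734986   0.11297885]
```

View pics/s4c.png

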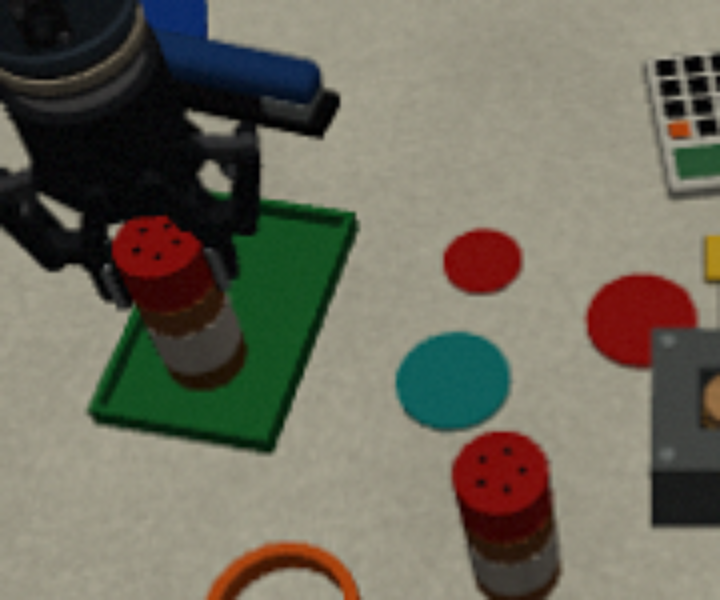

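View pics/t4c.png

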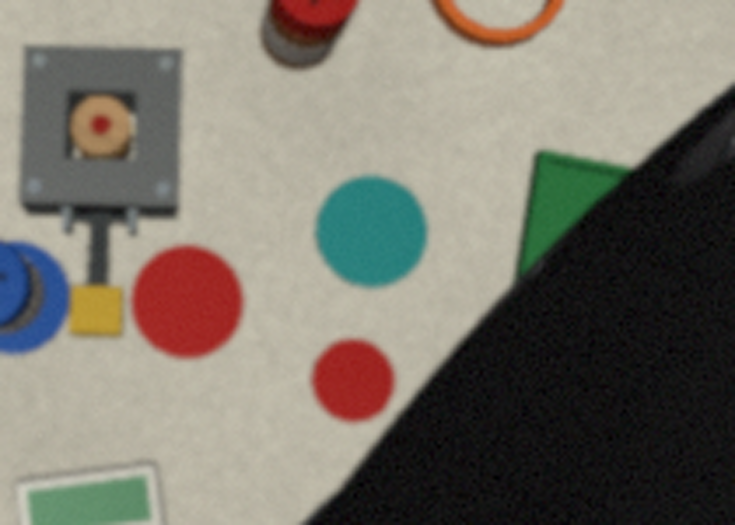

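```bash
python3 -m crank '[0.4,0,0,-6,0,0.4,0,0,-10,0,0.4,0,0,-12,0,0.4,0,0,-12,0,0.4,0,0,-12,0]' 40
python3 - <<'E'
from h import *
snap('scene','s5.png')
i=load('scene')['img'][130:230,150:270,::-1];cv2.imwrite('pics/s5c.png',cv2.resize(i,None,fx=6,fy=6))
for _ in range(4):
  print(manip.sense()['force'],manip.sense()['tcp_pos']); viewer.snapshot('top')
s=load('scene');A=lambda x,y:(x/4+220,y/4+100)
for p in[(361,321),(306,321),(416,321),(361,367)]:print(atz(s,*A(*p),.004))
E
```

```text
t: 5.8
tcp_pos: [0.5598, -0.2742, 0.0998]
tool_rot: [0.702, 0.082, -0.702, 0.082]
force: [0.1, 0.3, -1.5]
finger_gap: 0.553
[-0.3666996  -0.46207247 -1.12512973] [ 0.55982681 -0.27420066  0.09986487]
[ 0.01718393 -0.10758445 -1.47700488] [ 0.55980007 -0.27422177  0.09988607]
[ 0.13050357  0.61047452 -1.03271597] [ 0.55981557 -0.27417589  0.09990656]
[ 0.62905189  0.13934114 -0.56277676] [ 0.55984725 -0.27417574  0.09991679]
[ 0.52041807 -0.01867089  0.004     ]
[ 0.52050156 -0.05190921  0.004     ]
[0.52032533 0.01456481 0.004     ]
[ 0.55378656 -0.01838217  0.004     ]
```

View pics/s5c.png

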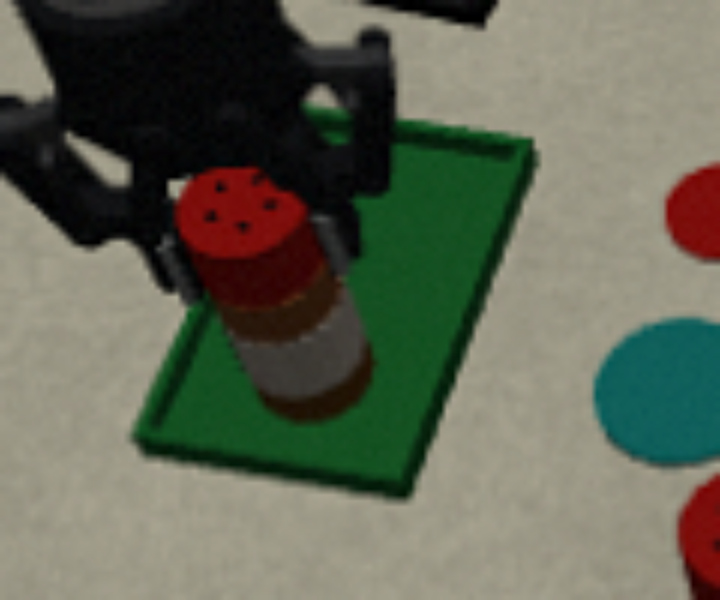

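```bash
python3 -m crank '[0.4,0,0,-1,0,0.4,0,0,-2,0,0.4,0,0,-2,0]' 40; python3 -m crank '[0.4,0,0,-1,0,0.4,0,0,-1,0,0.4,0,0,-1,0]' 40
```

```text
t: 6.42
tcp_pos: [0.5599, -0.2742, 0.0992]
tool_rot: [0.702, 0.082, -0.702, 0.083]
force: [-1.9, 1.2, 5.7]
finger_gap: 0.555
t: 6.8
tcp_pos: [0.5599, -0.2742, 0.0992]
tool_rot: [0.703, 0.082, -0.702, 0.083]
force: [-3.5, 1.4, 12.3]
finger_gap: 0.551
```

```bash
python3 -m crank '[0.4,0,0,2,0,0.75,0,0,2,0,0.75,0,0,2,0,0.75,0,0,2,0,0.75,0,0,40,0,0.75,0,0,80,0,0.75,-12,60,82,0,0.75,-20,120,82,0,0.75,-25,180,82,0,0.75,-30,240,82,0]' 40; python3 -m crank '[0.75,-3,62,0,0,0.75,-7,123.5,0,0,0.75,-7,123.5,0,0,0.75,-7,123.5,0,0,0.75,-7,123.5,0,0]' 40
python3 - <<'E'
from h import *
print(manip.sense()['tcp_pos'])
snap('wrist','w6.png');s=snap('scene','s6.png');snap('top','t6.png')
cv2.imwrite('pics/s6c.png',cv2.resize(s['img'][90:240,160:380,::-1],None,fx=3.5,fy=3.5))
E
```

```text
t: 8.05
tcp_pos: [0.5296, -0.0325, 0.1789]
tool_rot: [0.703, 0.082, -0.702, 0.082]
force: [0.0, 0.0, -0.3]
finger_gap: 0.749
t: 8.68
tcp_pos: [0.5232, 0.088, 0.1788]
tool_rot: [0.702, 0.082, -0.702, 0.082]
force: [0.5, 1.1, 0.1]
finger_gap: 0.751
[0.52321288 0.087977   0.17875956]
```

View pics/s6c.png

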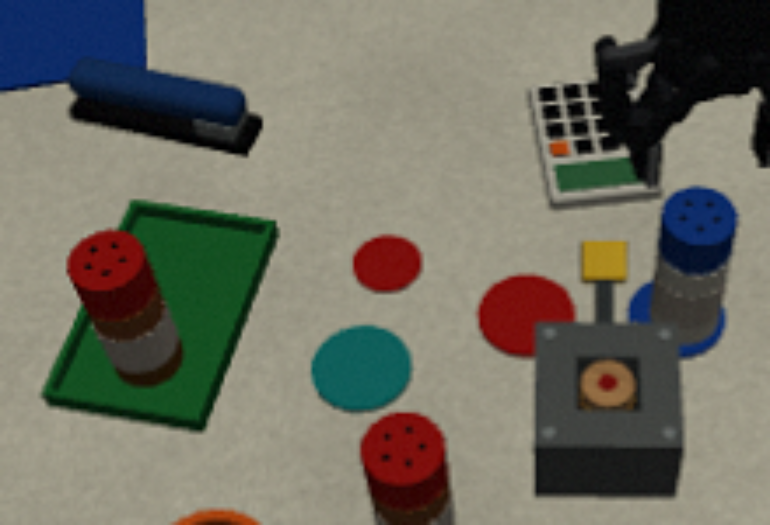

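View pics/w6.png

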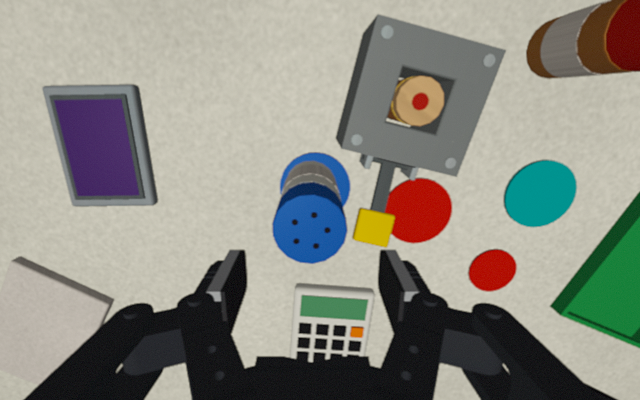

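```bash
python3 -m crank '[0.75,0,1,-45,0,0.75,0,1,-70,0,0.75,0,1,-80,0,0.75,0,1,-80,0,0.75,0,1,-80,0]' 40
python3 - <<'E'
from h import *
print(manip.sense()['tcp_pos'],manip.sense()['force'])
snap('wrist','w7.png')
E
```

```text
t: 9.45
tcp_pos: [0.5236, 0.0902, 0.0997]
tool_rot: [0.703, 0.082, -0.702, 0.082]
force: [0.4, 0.1, 0.2]
finger_gap: 0.751
[0.52360641 0.09015406 0.09970498] [0.42534654 0.13178605 0.16483409]
```

View pics/w7.png

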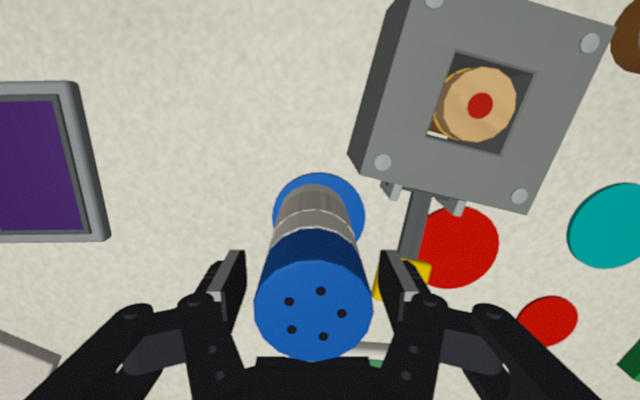

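```bash
python3 -m crank '[0.4,0,0,0,0,0.4,0,0,0,0,0.4,0,0,0,0,0.4,0,0,0,0,0.4,0,0,10,0,0.4,0,0,50,0,0.4,0,0,80,0,0.4,-5,-40,82,0,0.4,-15,-100,82,0,0.4,-22,-160,82,0]' 40
python3 -m crank '[0.4,-10,-60,0,0,0.4,-20,-120,0,0,0.4,-20,-180,0,0,0.4,-20,-190,0,0,0.4,-20,-190,0,0,0.4,-20,-190,0,0,0.4,-20,-190,-30,0,0.4,-20,-190,-60,0,0.4,-20,-190,-72,0,0.4,-20,-190,-76,0]' 40
python3 -m crank '[0.4,0,0,0,0,0.4,0,0,0,0]' 40
python3 - <<'E'
from h import *
print(manip.sense()['tcp_pos'],manip.sense()['force'])
s=snap('scene','s8.png')
cv2.imwrite('pics/s8c.png',cv2.resize(s['img'][90:240,140:360,::-1],None,fx=3.5,fy=3.5))
E
```

```text
t: 10.75
tcp_pos: [0.5003, -0.0706, 0.1813]
tool_rot: [0.702, 0.083, -0.702, 0.083]
force: [2.0, -0.2, -0.3]
finger_gap: 0.548
t: 12.0
tcp_pos: [0.4808, -0.2584, 0.1044]
tool_rot: [-0.702, -0.083, 0.703, -0.083]
force: [0.4, 0.1, -0.9]
finger_gap: 0.551
t: 12.25
tcp_pos: [0.4813, -0.2599, 0.1057]
tool_rot: [0.703, 0.082, -0.702, 0.083]
force: [0.2, -0.1, -1.0]
finger_gap: 0.551
[ 0.48133116 -0.25990789  0.10572323] [ 0.2026713  -0.09952265 -1.03758984]
```

View pics/s8c.png

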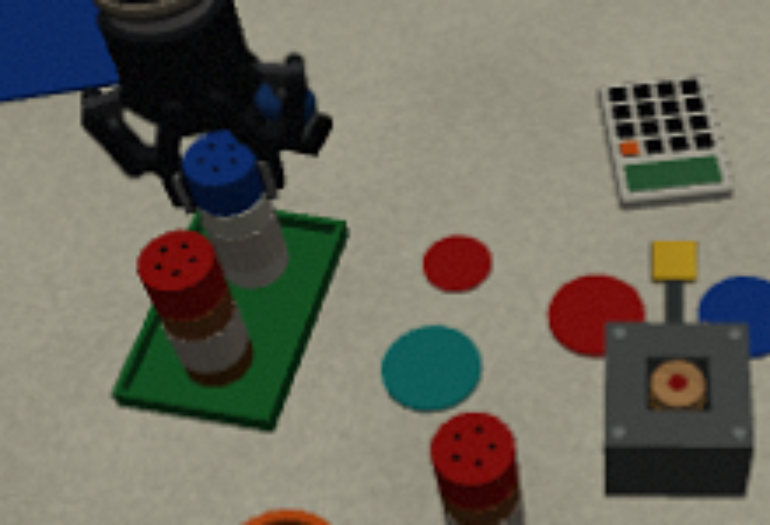

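Expected contact at TCP z ≈ 100.7; lower about 5 mm.

```bash
python3 -m crank '[0.4,0,0,-3,0,0.4,0,0,-4,0,0.4,0,0,-5,0,0.4,0,0,-5,0]' 40; python3 -m crank '[0.4,0,0,-0.7,0,0.4,0,0,-0.7,0]' 40
```

```text
t: 12.8
tcp_pos: [0.4808, -0.2597, 0.1009]
tool_rot: [0.702, 0.082, -0.702, 0.083]
force: [-1.3, 0.2, 6.1]
finger_gap: 0.546
t: 13.05
tcp_pos: [0.4808, -0.2597, 0.1008]
tool_rot: [0.702, 0.082, -0.702, 0.083]
force: [-2.9, 1.2, 12.3]
finger_gap: 0.554
```

```bash
python3 -m crank '[0.4,0,0,1.5,0,0.75,0,0,1.5,0,0.75,0,0,1.5,0,0.75,0,0,1.5,0,0.75,0,0,40,0,0.75,0,0,80,0,0.5,5,60,80,0,0,10,120,80,0,0,20,180,60,0,0,30,240,40,0]' 40; python3 -m crank '[0,0,53,-30,0,0,0,53,-30,0,0,0,53,-30,0,0,0,53,-30,0]' 40
python3 - <<'E'
from h import *
print(manip.sense()['tcp_pos'])
snap('wrist','w9.png');s=snap('scene','s9.png');snap('top','t9.png')
cv2.imwrite('pics/s9c.png',cv2.resize(s['img'][90:240,160:380,::-1],None,fx=3.5,fy=3.5))
E
```

```text
t: 14.3
tcp_pos: [0.5108, -0.021, 0.14]
tool_rot: [0.703, 0.082, -0.702, 0.082]
force: [0.1, -0.6, -0.3]
finger_gap: -0.004
t: 14.8
tcp_pos: [0.5112, 0.0292, 0.1107]
tool_rot: [0.703, 0.082, -0.702, 0.082]
force: [0.8, -1.1, 0.4]
finger_gap: -0.004
[0.51116596 0.02919093 0.11068729]
```

View pics/s9c.png

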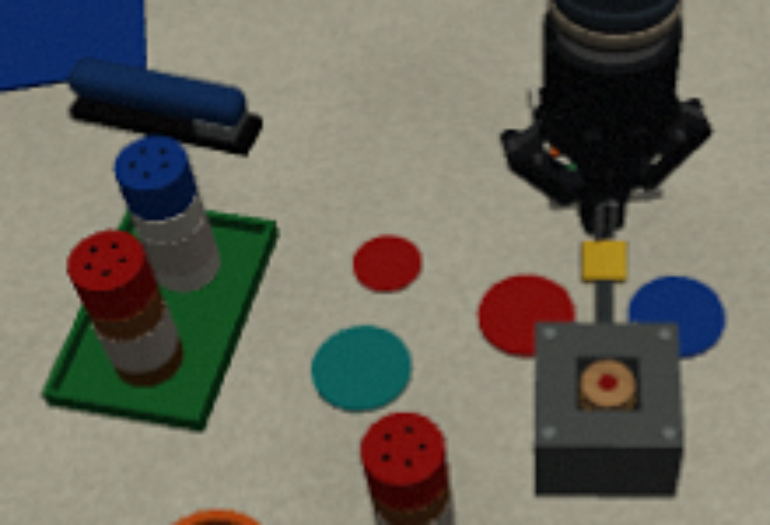

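View pics/w9.png

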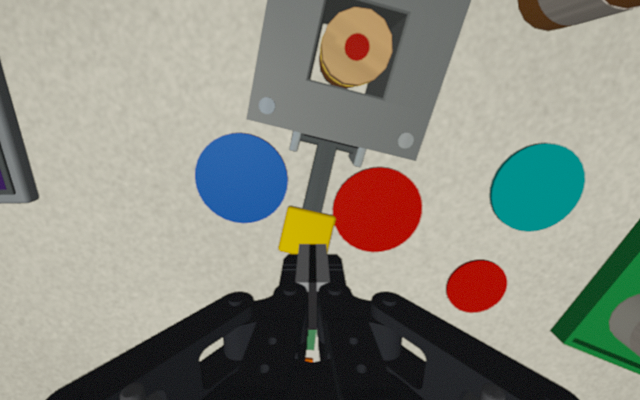

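```bash
python3 -m crank '[0,0,1,0,0,0,0,1,-20,0,0,0,1,-27,0,0,-1,1,-35,0,0,-1,1,-42,0,0,-2,1,-49,0,0,-2,1,-54,0,0,-2,1,-54,0]'
```

```text
t: 15.95
tcp_pos: [0.5086, 0.0316, 0.0556]
tool_rot: [0.702, 0.082, -0.702, 0.082]
force: [-0.1, 0.6, -1.1]
finger_gap: 0.001
```

```bash
python3 -m crank '[0,-1,0,-3,0,0,-1,0,-4,0,0,-1,0,-4,0]'
python3 - <<'E'
from h import *
print(manip.sense()['tcp_pos'],manip.sense()['force'])
s=snap('scene','s10.png')
cv2.imwrite('pics/s10c.png',cv2.resize(s['img'][120:220,260:380,::-1],None,fx=6,fy=6))
E
```

```text
t: 16.32
tcp_pos: [0.5087, 0.0314, 0.0526]
tool_rot: [0.703, 0.082, -0.701, 0.083]
force: [1.5, 0.6, 5.4]
finger_gap: 0.0
[0.50874789 0.03140937 0.05261545] [1.52304156 0.63877556 5.42820023]
```

View pics/s10c.png

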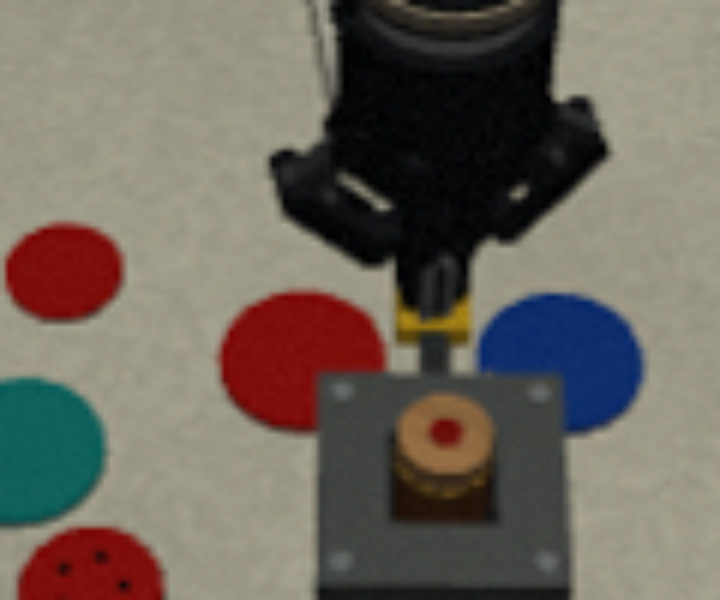

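```bash
python3 -m crank '[0,0,0,-1,0,0,0,0,-2,0,0,0,0,-2,0]';python3 -m crank '[0,0,0,-1,0,0,0,0,-1,0,0,0,0,-1,0]'
```

```text
t: 16.75
tcp_pos: [0.5089, 0.0314, 0.052]
tool_rot: [0.704, 0.082, -0.701, 0.083]
force: [0.0, 1.3, 18.6]
finger_gap: 0.004
t: 17.12
tcp_pos: [0.5089, 0.0314, 0.0518]
tool_rot: [0.704, 0.082, -0.701, 0.083]
force: [-2.5, 2.2, 24.4]
finger_gap: 0.003
```

```bash
python3 -m crank '[0,0,0,4,0,0,0,0,40,0,0.7,0,0,85,0,0.7,20,0,95,0,0.7,50,0,95,0,0.7,50,0,95,0,0.7,50,0,95,0]';python3 - <<'E'
from h import *
print(manip.sense()['tcp_pos'])
s=snap('scene','s11.png');w=snap('wrist','w11.png')
cv2.imwrite('pics/s11c.png',cv2.resize(s['img'][120:220,260:380,::-1],None,fx=6,fy=6))
E
```

```text
t: 18.0
tcp_pos: [0.5556, 0.0317, 0.1432]
tool_rot: [-0.701, -0.083, 0.704, -0.082]
force: [-0.1, 0.1, -0.3]
finger_gap: 0.699
[0.55557003 0.03172407 0.1431735 ]
```

View pics/s11c.png

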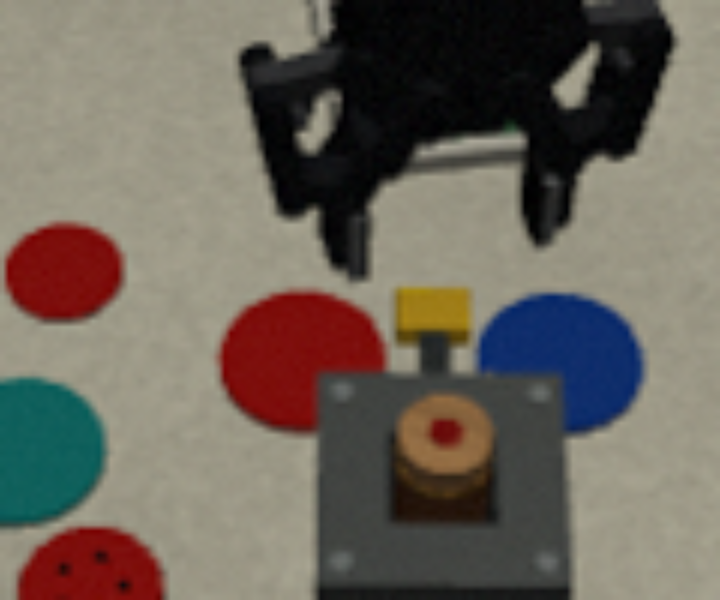

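View pics/w11.png

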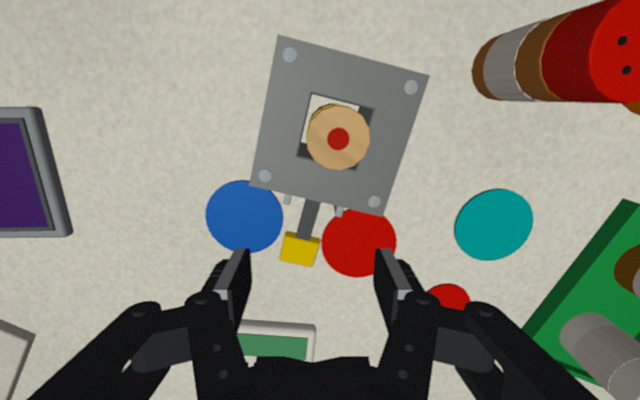

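Run:
```python
from h import *
s=load('scene')
for p in[(445,415),(470,432),(446,432)]:
    u,v=p[0]/6+260,p[1]/6+120;print(dep(s,u,v).round(4),atz(s,u,v,.093).round(4))
u,v=432/6+260,305/6+120;print('pad',dep(s,u,v).round(4))
w=load('wrist');print(dep(w,339,138).round(4),dep(w,320,130).round(4),dep(w,300,248).round(4),atz(w,338,137,.093))
```

```text
[0.6062 0.033  0.0929] [0.6063 0.033  0.093 ]
[0.6144 0.0413 0.0946] [0.6134 0.0415 0.093 ]
[0.6134 0.0331 0.093 ] [0.6134 0.0331 0.093 ]
pad [0.5095 0.0332 0.0275]
[0.6152 0.0313 0.0928] [0.6169 0.042  0.0924] [0.5149 0.0322 0.0264] [0.61564796 0.03197293 0.093     ]
```

```bash
python3 -m crank '[0.7,57,1.5,-5,0,0.7,57,1.5,-5,0,0.7,57,1.5,-5,0,0.7,57,1.5,-5,0,0.7,57,1.5,-5,0,0.7,57,1.5,-5,0]';python3 - <<'E'
from h import *
print(manip.sense()['tcp_pos'])
w=snap('wrist','w12.png')
E
```

```text
t: 18.85
tcp_pos: [0.6139, 0.0331, 0.1392]
tool_rot: [-0.702, -0.082, 0.702, -0.082]
force: [0.2, 0.1, -0.1]
finger_gap: 0.699
[0.61390175 0.03305042 0.13924569]
```

View pics/w12.png

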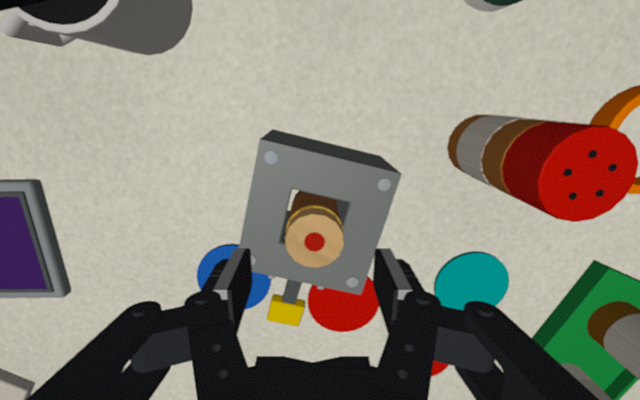

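```bash
python3 -m crank '[0.7,0,0,-30,0,0.7,0,0,-42,0,0.7,0,0,-46.5,0,0.7,0,0,-46.5,0,0.7,0,0,-46.5,0,0.2,0,0,-46.5,0,0.2,0,0,-46.5,0,0.2,0,0,-46.5,0,0.2,0,0,-46.5,0]' 30;python3 - <<'E'
from h import *
print(manip.sense()['tcp_pos'],manip.sense()['force'])
w=snap('wrist','w13.png')
E
```

```text
t: 20.02
tcp_pos: [0.6147, 0.033, 0.093]
tool_rot: [0.703, 0.082, -0.702, 0.083]
force: [0.6, -0.1, 2.1]
finger_gap: 0.389
[0.61465973 0.03295571 0.09297869] [ 0.56153177 -0.11281748  2.11599255]
```

View pics/w13.png

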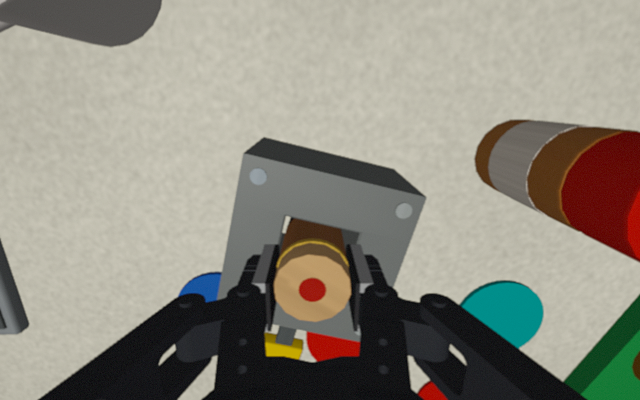

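```bash
python3 -m crank '[0.2,0,0,10,0,0.2,0,0,25,0,0.2,0,0,45,0,0.2,0,0,65,0,0.2,0,0,65,0,0.2,-20,40,65,0,0.2,-40,100,65,0,0.2,-60,160,65,0,0.2,-80,210,65,0,0.2,-80,210,65,0]' 30;python3 - <<'E'
from h import *
print(manip.sense()['tcp_pos'],manip.sense()['force'])
w=snap('wrist','w14.png');snap('top','t14.png')
E
```

```text
t: 21.32
tcp_pos: [0.5314, 0.2464, 0.1569]
tool_rot: [-0.701, -0.085, 0.703, -0.084]
force: [-0.2, -0.4, -0.8]
finger_gap: 0.388
[0.53142656 0.24643412 0.15687859] [-0.23360543 -0.39727107 -0.75066147]
```

View pics/w14.png

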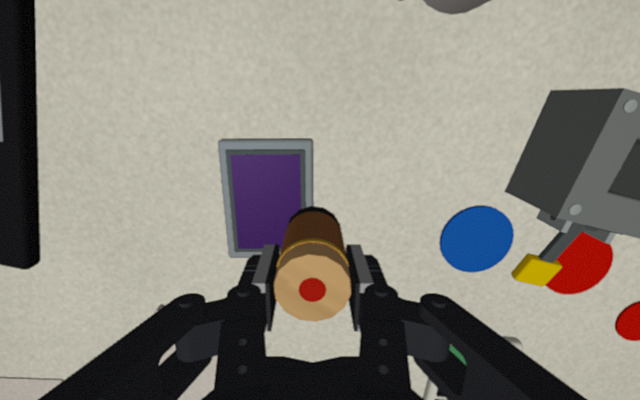

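View pics/t14.png

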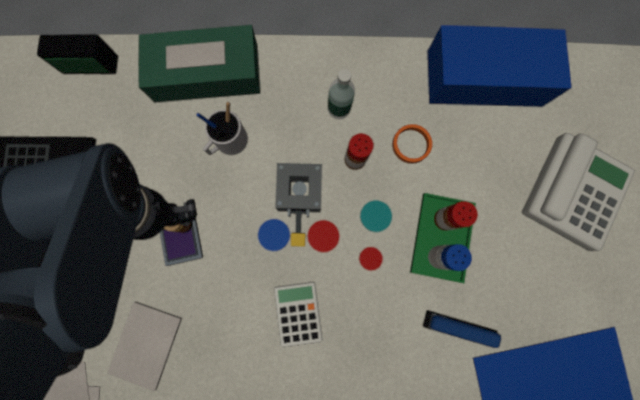

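Run:
```python
from h import *
for f,n,box in(('top0.png','top',(140,230,190,280)),('scene0.png','scene',(400,470,145,210))):
    s=load(n);i=cv2.imread('pics/'+f)[:,:,::-1].astype(int)
    m=(i[:,:,2]-i[:,:,1]>20)&(i[:,:,0]-i[:,:,1]>5)
    k=np.zeros_like(m);k[box[2]:box[3],box[0]:box[1]]=1;m&=k
    P=np.array([atz(s,u,v,.014)[:2]*1000 for v,u in zip(*np.where(m))],np.float32)
    print(n,len(P),cv2.minAreaRect(P),P.mean(0))
```

```text
top 1097 ((513.6860961914062, 283.9502258300781), (84.72515106201172, 56.98832702636719), 14.199999809265137) [513.3167  283.69626]
scene 653 ((510.6798095703125, 282.74786376953125), (84.38371276855469, 56.926151275634766), 14.231680870056152) [511.59802 282.35156]
```

```bash
python3 -m crank '[0.2,-21,40,0,0,0.2,-21,40,0,0,0.2,-21,40,-30,0,0.2,-21,40,-60,0,0.2,-21,40,-72,0,0.2,-21,40,-72,0,0.2,-21,40,-72,0,0.2,-21,40,-72,0]' 30;python3 - <<'E'
from h import *
print(manip.sense()['tcp_pos'],manip.sense()['force'])
w=snap('wrist','w15.png');s=snap('scene','s15.png')
cv2.imwrite('pics/s15c.png',cv2.resize(s['img'][120:220,380:500,::-1],None,fx=6,fy=6))
E
```

```text
t: 22.42
tcp_pos: [0.5141, 0.2832, 0.0867]
tool_rot: [0.703, 0.083, -0.701, 0.082]
force: [0.2, 0.5, -0.7]
finger_gap: 0.386
[0.51414092 0.28315989 0.08669687] [ 0.23846019  0.49036125 -0.71970376]
```

View pics/s15c.png

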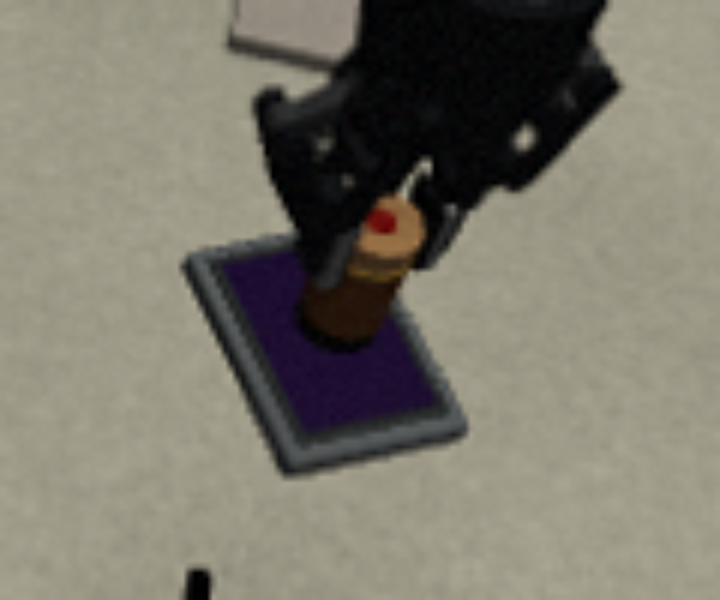

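View pics/w15.png

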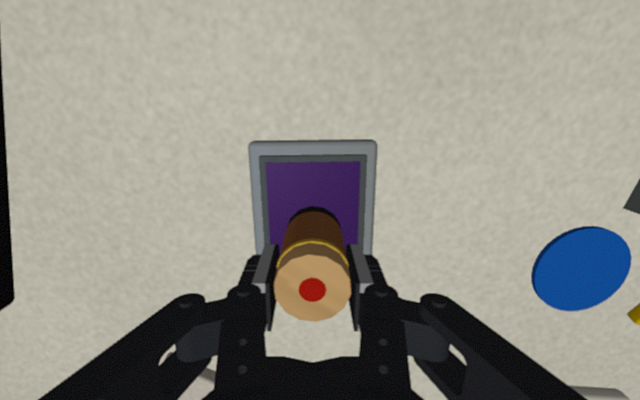

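```bash
python3 -m crank '[0.2,-0.7,0,-4,0,0.2,-0.7,0,-7,0,0.2,-0.7,0,-9,0,0.2,-0.7,0,-9,0,0.2,-0.7,0,-9,0]' 30;python3 -m crank '[0.2,0,0,-1,0,0.2,0,0,-1,0]'
```

```text
t: 23.15
tcp_pos: [0.5126, 0.283, 0.0764]
tool_rot: [-0.702, -0.082, 0.702, -0.082]
force: [-0.5, 0.7, -0.3]
finger_gap: 0.386
t: 23.4
tcp_pos: [0.5127, 0.2831, 0.0762]
tool_rot: [0.702, 0.083, -0.702, 0.082]
force: [0.2, -1.0, 5.0]
finger_gap: 0.387
```

Contact at 5 N. Check from the scene view before release.

```bash
python3 -m crank '[0.2,0,0,-0.3,0,0.2,0,0,0,0,0.5,0,0,0,0,0.7,0,0,0,0,0.7,0,0,0,0,0.7,0,0,20,0,0.7,0,0,60,0,0.7,0,0,100,0,0.7,10,-50,100,0,0.7,20,-100,100,0]' 30;python3 - <<'E'
from h import *
print(manip.sense()['tcp_pos'],manip.sense()['force'])
w=snap('wrist','w16.png');s=snap('scene','s16.png');snap('top','t16.png')
cv2.imwrite('pics/s16c.png',cv2.resize(s['img'][120:220,380:500,::-1],None,fx=6,fy=6))
E
```

```text
t: 24.65
tcp_pos: [0.533, 0.1826, 0.1763]
tool_rot: [0.703, 0.083, -0.701, 0.083]
force: [0.5, 0.1, -0.2]
finger_gap: 0.699
[0.53299556 0.18259989 0.1763099 ] [ 0.51337205  0.14120938 -0.22063224]
```

View pics/s16c.png

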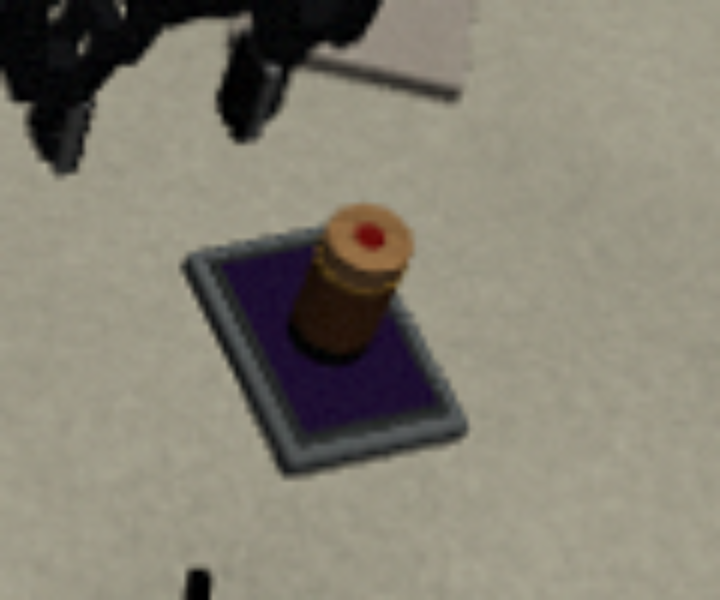

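View pics/w16.png

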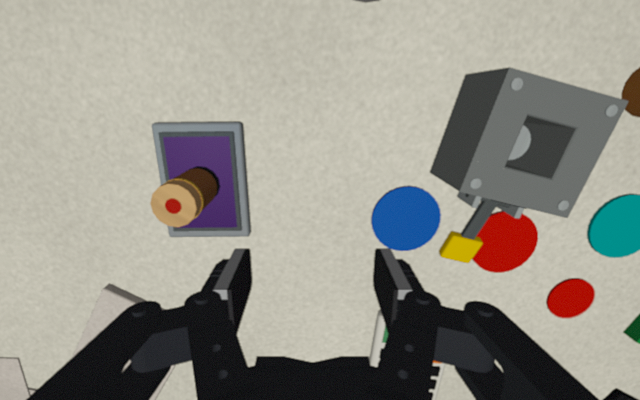

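Run:
```python
from h import *
s=load('scene');A=lambda x,y:(x/6+380,y/6+120)
print(atz(s,*A(369,237),.076),'foot L,R,B',[atz(s,*A(*p),.014).round(4) for p in[(290,330),(374,340),(333,363)]])
w=load('wrist');print(atz(w,172.5,206,.076), np.mean([atz(w,*p,.014) for p in[(160,136),(234,134),(239,229),(170,228)]],0))
t=load('top')
i=np.clip(cv2.imread('pics/t16.png').astype(float)*1.6,0,255);cv2.imwrite('pics/t16c.png',cv2.resize(i[190:280,140:230],None,fx=6,fy=6))
```

```text
[0.51202323 0.28249518 0.076     ] foot L,R,B [array([0.5108, 0.2678, 0.014 ]), array([0.5156, 0.3015, 0.014 ]), array([0.5271, 0.2826, 0.014 ])]
[0.5127633  0.28202112 0.076     ] [0.51277804 0.28211248 0.014     ][ WARN:0@0.465] global loadsave.cpp:1063 imwrite_ Unsupported depth image for selected encoder is fallbacked to CV_8U.
```

View pics/t16c.png

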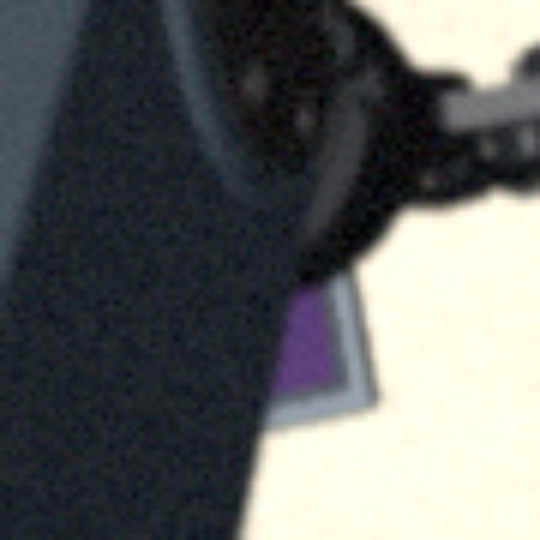

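Run:
```python
from h import *
for n,f,z0 in(('top','t16.png',0),('scene','s16.png',0)):
    s=load(n);i=cv2.imread('pics/'+f)[:,:,::-1].astype(int)
    Z=s['range_z']
    for c in('red','blue'):
        r,g,b=i[:,:,0],i[:,:,1],i[:,:,2]
        m=(r>2.2*g)&(r>2*b) if c=='red' else (b>1.7*r)&(b>50)
        P=[]
        for v,u in zip(*np.where(m)):
            if Z[v,u]>0:
                p=dep(s,u,v)
                if .107<p[2]<.125 and .4<p[0]<.63 and -.35<p[1]<-.18:P.append(atz(s,u,v,.115))
        P=np.array(P)*1000
        if len(P): print(n,c,len(P),cv2.minEnclosingCircle(P[:,:2].astype(np.float32)),P.mean(0).round(1))
# coasters
for n,f in(('top','t16.png'),('scene','s16.png')):
    s=load(n);i=cv2.imread('pics/'+f)[:,:,::-1].astype(int);r,g,b=i[:,:,0],i[:,:,1],i[:,:,2]
    for c in('red','blue'):
        m=(r>2.2*g)&(r>2*b) if c=='red' else (b>1.7*r)&(b>50)
        P=np.array([atz(s,u,v,.004)*1000 for v,u in zip(*np.where(m))])
        c0=(520,-18) if c=='red' else (520,85.5)
        P=P[np.hypot(P[:,0]-c0[0],P[:,1]-c0[1])<40]
        print(n,c,'coaster',len(P),cv2.minEnclosingCircle(P[:,:2].astype(np.float32)),P.mean(0).round(1))
```

```text
top red 510 ((558.7119750976562, -270.23828125), 23.85296630859375) [ 558.4 -270.5  115. ]
top blue 552 ((480.8097839355469, -256.8153381347656), 24.019582748413086) [ 480.7 -256.9  115. ]
scene red 352 ((560.53173828125, -273.6315002441406), 27.086423873901367) [ 560.7 -273.   115. ]
scene blue 256 ((478.56451416015625, -260.26287841796875), 24.02454376220703) [ 478.6 -259.8  115. ]
top red coaster 730 ((520.3367919921875, -17.411184310913086), 31.874309539794922) [520.3 -17.5   4. ]
top blue coaster 743 ((520.8756103515625, 86.44819641113281), 32.46537780761719) [520.8  86.4   4. ]
scene red coaster 420 ((517.9247436523438, -19.500402450561523), 33.84469985961914) [515.5 -22.3   4. ]
scene blue coaster 393 ((518.5755615234375, 83.91751098632812), 33.893009185791016) [514.7  87.9   4. ]
```

```bash
python3 -m crank '[0.75,-7,-62,2,0,0.75,-14,-124,2,0,0.75,-21,-186,2,0,0.75,-28,-248,2,0,0.75,-35,-310,2,0,0.75,-44,-372,2,0,0.75,-52.5,-430,2,0,0.75,-52.5,-442,2,0,0.75,-52.5,-442,2,0,0.75,-52.5,-442,2,0]' 40;python3 -m crank '[0.75,0,0,0,0,0.75,0,0,0,0,0.75,0,0,0,0]'
python3 - <<'E'
from h import *
w=snap('wrist','w17.png');print(manip.sense()['tcp_pos'])
E
```

```text
t: 26.05
tcp_pos: [0.4801, -0.2566, 0.1772]
tool_rot: [-0.702, -0.084, 0.703, -0.083]
force: [0.7, -0.7, 0.0]
finger_gap: 0.748
t: 26.42
tcp_pos: [0.4803, -0.2584, 0.1776]
tool_rot: [0.702, 0.083, -0.702, 0.083]
force: [0.9, 0.7, -0.4]
finger_gap: 0.751
[ 0.48023028 -0.25859738  0.17766069]
```

View pics/w17.png

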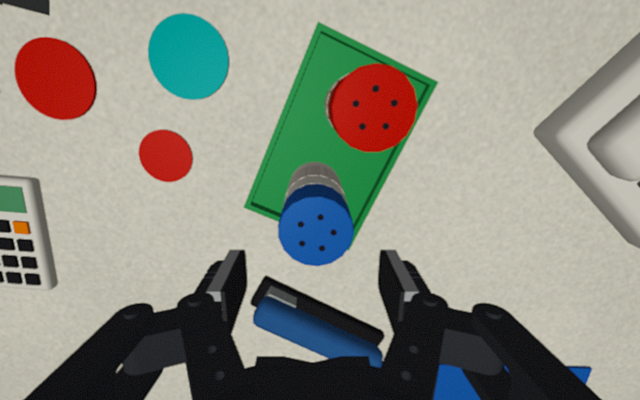

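```bash
python3 -m crank '[0.75,0,-1,-45,0,0.75,0,-1,-70,0,0.75,0,-1,-77,0,0.75,0,-1,-77,0,0.4,0,-1,-77,0,0.4,0,-1,-77,0,0.4,0,-1,-77,0,0.4,0,-1,-77,0]' 40;python3 -m crank '[0.4,0,0,10,0,0.4,0,0,50,0,0.4,0,0,80,0,0.4,10,60,80,0,0.4,20,122,80,0,0.4,30,184,80,0,0.4,36,246,80,0,0.4,39.5,308,80,0,0.4,39.5,344,80,0,0.4,39.5,344,80,0]' 40
python3 - <<'E'
from h import *
w=snap('wrist','w18.png');print(manip.sense()['tcp_pos'])
E
```

```text
t: 27.48
tcp_pos: [0.4808, -0.2605, 0.1017]
tool_rot: [0.703, 0.082, -0.702, 0.083]
force: [-0.4, 0.6, 6.1]
finger_gap: 0.552
t: 28.72
tcp_pos: [0.5188, 0.0866, 0.1807]
tool_rot: [-0.702, -0.084, 0.702, -0.084]
force: [0.1, -0.0, -0.6]
finger_gap: 0.555
[0.51909578 0.08513172 0.180702  ]
```

View pics/w18.png

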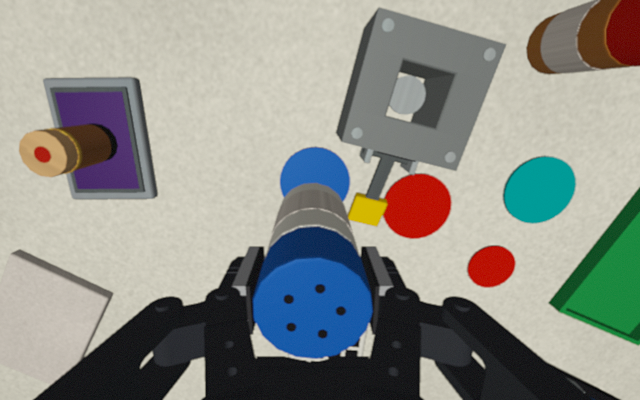

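```bash
python3 -m crank '[0.4,0,0,-40,0,0.4,0,0,-65,0,0.4,0,0,-75,0,0.4,0,0,-75,0,0.4,0,0,-75,0,0.4,0,0,-75,0]' 40
python3 - <<'E'
from h import *
w=snap('wrist','w19.png');print(manip.sense()['tcp_pos'],manip.sense()['force'])
s=snap('scene','s19.png')
cv2.imwrite('pics/s19c.png',cv2.resize(s['img'][100:210,280:400,::-1],None,fx=5.4,fy=5.4))
E
```

```text
t: 29.52
tcp_pos: [0.5203, 0.0839, 0.1065]
tool_rot: [0.703, 0.082, -0.702, 0.083]
force: [0.7, 0.4, -2.2]
finger_gap: 0.553
[0.52017595 0.08395856 0.10642873] [-0.23899309  0.3438182  -0.99158829]
```

View pics/s19c.png

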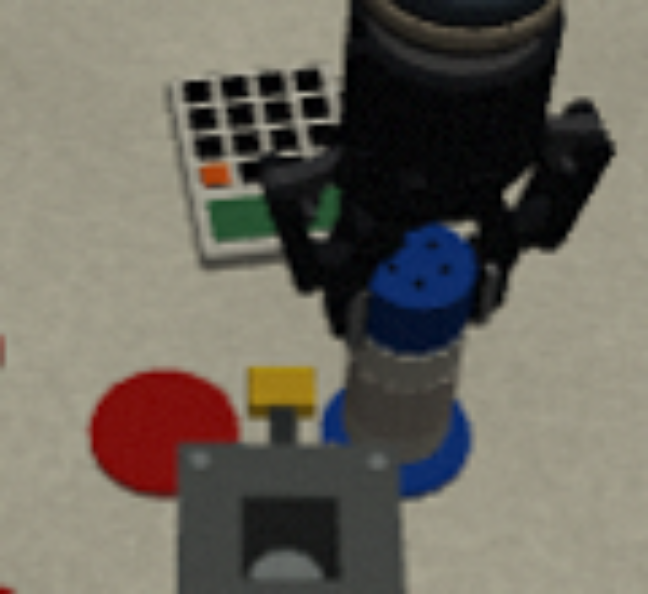

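View pics/w19.png

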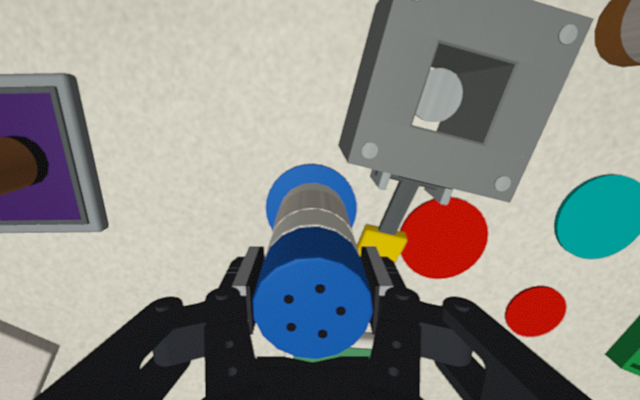

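```bash
python3 -m crank '[0.4,0.3,0.8,-3,0,0.4,0.3,0.8,-4.5,0,0.4,0.3,0.8,-5.5,0,0.4,0.3,0.8,-5.5,0]' 40;python3 -m crank '[0.4,0,0,-1,0,0.4,0,0,-1,0]' 40
python3 - <<'E'
from h import *
s=snap('scene','s20.png')
cv2.imwrite('pics/s20c.png',cv2.resize(s['img'][120:200,320:400,::-1],None,fx=7,fy=7,interpolation=cv2.INTER_CUBIC))
E
```

```text
t: 30.12
tcp_pos: [0.5199, 0.085, 0.1008]
tool_rot: [0.702, 0.083, -0.702, 0.083]
force: [-0.6, 0.0, 5.5]
finger_gap: 0.552
t: 30.38
tcp_pos: [0.5199, 0.085, 0.1007]
tool_rot: [0.703, 0.083, -0.702, 0.083]
force: [-3.4, 0.7, 13.9]
finger_gap: 0.551
```

View pics/s20c.png

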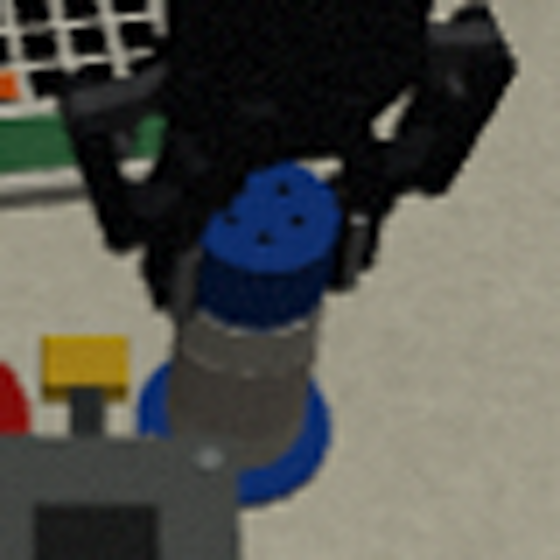

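```bash
python3 -m crank '[0.4,0,0,1.5,0,0.75,0,0,1.5,0,0.75,0,0,1.5,0,0.75,0,0,1.5,0,0.75,0,0,40,0,0.75,0,0,80,0,0.75,5,-60,80,0,0.75,12,-122,80,0,0.75,20,-184,80,0,0.75,28,-246,80,0]' 40;python3 -m crank '[0.75,10,-62,0,0,0.75,12,-112,0,0,0.75,12,-112,0,0,0.75,12,-112,0,0,0.75,12,-112,0,0]' 40
python3 - <<'E'
from h import *
w=snap('wrist','w21.png');print(manip.sense()['tcp_pos'])
s=snap('scene','s21.png');t=snap('top','t21.png')
a=cv2.resize(s['img'][120:220,280:400,::-1],None,fx=4,fy=4);b=cv2.resize(t['img'][170:270,230:330,::-1],None,fx=3.2,fy=4)
b=cv2.resize(t['img'][170:270,240:320,::-1],None,fx=4,fy=4)
cv2.imwrite('pics/c21.png',np.hstack([a,b]))
E
```

```text
t: 31.68
tcp_pos: [0.5479, -0.1631, 0.1789]
tool_rot: [0.702, 0.083, -0.702, 0.082]
force: [0.5, -0.2, 0.0]
finger_gap: 0.749
t: 32.3
tcp_pos: [0.5596, -0.2713, 0.1788]
tool_rot: [-0.702, -0.084, 0.703, -0.083]
force: [-0.7, -0.2, -0.3]
finger_gap: 0.75
[ 0.55974209 -0.27137065  0.17895813]
```

View pics/c21.png

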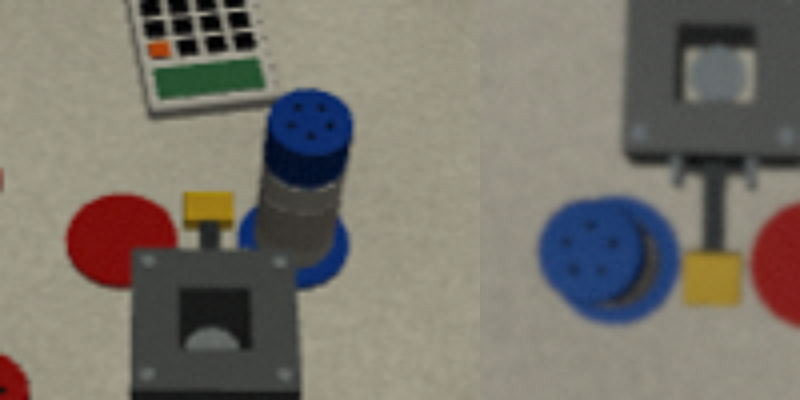

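View pics/w21.png

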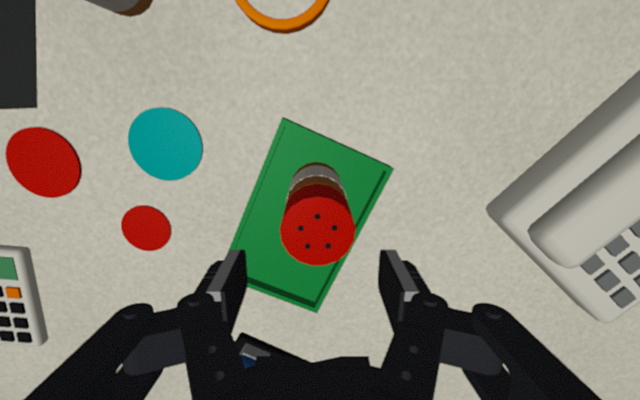

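Run:
```python
from h import *
t=load('top');A=lambda x,y:((x-480)/4+240,y/4+170)
print(atz(t,*A(592,252.5),.114),atz(t,*A(615.5,260),.004))
s=load('scene');A=lambda x,y:(x/4+280,y/4+120)
print(atz(s,*A(309.5,123),.114),[atz(s,*A(*p),.004) for p in((238,240),(349,243),(302,289))])
```

```text
[0.51754324 0.08423517 0.114     ] [0.51991259 0.0853509  0.004     ]
[0.51938441 0.08492415 0.114     ] [array([0.51946844, 0.05207943, 0.004     ]), array([0.52145499, 0.11921777, 0.004     ]), array([0.55491299, 0.08880835, 0.004     ])]
```

```bash
python3 -m crank '[0.75,0,-1.5,-45,0,0.75,0,-1.5,-70,0,0.75,0,-1.5,-78,0,0.75,0,-1.5,-78,0,0.4,0,-1.5,-78,0,0.4,0,-1.5,-78,0,0.4,0,-1.5,-78,0,0.4,0,-1.5,-78,0]' 40;python3 -m crank '[0.4,0,0,10,0,0.4,0,0,50,0,0.4,0,0,80,0,0.4,-8,60,80,0,0.4,-18,122,80,0,0.4,-28,184,80,0,0.4,-36,240,80,0,0.4,-39.5,255,80,0,0.4,-39.5,255,80,0,0.4,-39.5,255,80,0]' 40; python3 -m crank '[0.4,0,0,-40,0,0.4,0,0,-65,0,0.4,0,0,-73,0,0.4,0,0,-73,0,0.4,0,0,-73,0,0.4,0,0,-73,0]' 40
python3 - <<'E'
from h import *
w=snap('wrist','w22.png');print(manip.sense()['tcp_pos'],manip.sense()['force'])
s=snap('scene','s22.png')
cv2.imwrite('pics/s22c.png',cv2.resize(s['img'][100:210,260:380,::-1],None,fx=5.4,fy=5.4))
E
```

```text
t: 33.45
tcp_pos: [0.5607, -0.275, 0.1025]
tool_rot: [0.703, 0.082, -0.702, 0.083]
force: [-0.1, 1.0, 5.1]
finger_gap: 0.55
t: 34.7
tcp_pos: [0.5214, -0.0211, 0.1813]
tool_rot: [0.703, 0.082, -0.702, 0.082]
force: [1.3, -0.1, 0.1]
finger_gap: 0.548
t: 35.45
tcp_pos: [0.5211, -0.0199, 0.109]
tool_rot: [0.703, 0.082, -0.702, 0.083]
force: [0.1, 0.7, -1.2]
finger_gap: 0.556
[ 0.5209599  -0.01978538  0.10891714] [-0.01458395  0.17989517 -1.13115056]
```

View pics/s22c.png

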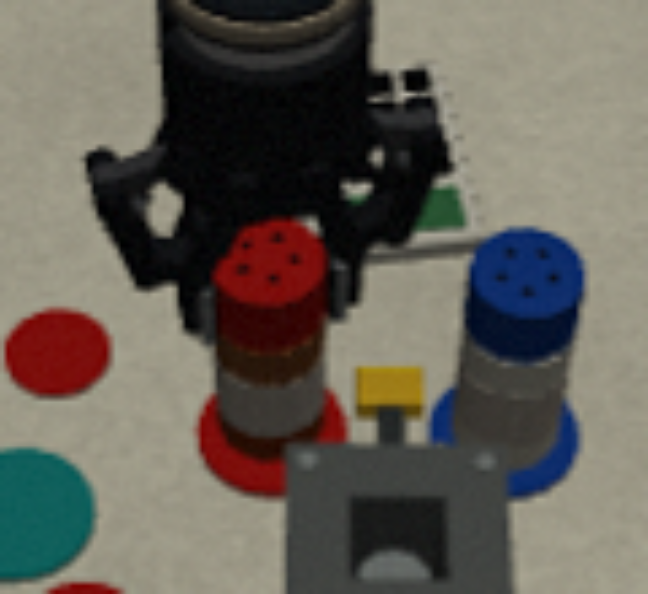

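View pics/w22.png

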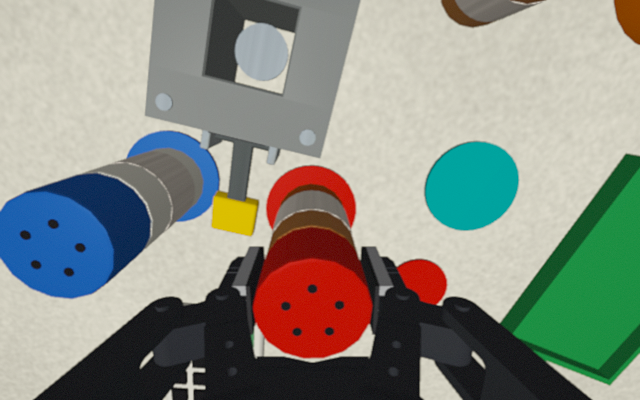

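```bash
python3 -m crank '[0.4,0,1.3,-3,0,0.4,0,1.3,-6,0,0.4,0,1.3,-7.5,0,0.4,0,1.3,-7.5,0,0.4,0,1.3,-7.5,0]' 40;python3 -m crank '[0.4,0,0,-1,0,0.4,0,0,-1,0]' 40
```

```text
t: 36.17
tcp_pos: [0.5204, -0.0181, 0.1015]
tool_rot: [0.702, 0.083, -0.702, 0.083]
force: [-1.5, 0.8, 8.2]
finger_gap: 0.553
t: 36.42
tcp_pos: [0.5204, -0.0181, 0.1014]
tool_rot: [0.703, 0.083, -0.702, 0.083]
force: [-3.3, 1.8, 14.8]
finger_gap: 0.553
```

```bash
python3 -m crank '[0.4,0,0,1.5,0,0.75,0,0,1.5,0,0.75,0,0,1.5,0,0.75,0,0,1.5,0,0.75,0,0,40,0,0.75,0,0,100,0,0.75,-10,-60,100,0,0.75,-15,-120,100,0,0.75,-20,-180,100,0,0.75,-20,-180,100,0]' 40
python3 - <<'E'
from h import *
print(manip.sense()['tcp_pos'])
s=snap('scene','s23.png');t=snap('top','t23.png')
a=cv2.resize(s['img'][120:220,280:400,::-1],None,fx=4,fy=4)
b=cv2.resize(t['img'][170:270,250:330,::-1],None,fx=4,fy=4)
cv2.imwrite('pics/c23.png',np.hstack([a,b]))
E
```

```text
t: 37.67
tcp_pos: [0.5007, -0.203, 0.1996]
tool_rot: [0.703, 0.08, -0.702, 0.081]
force: [0.3, 0.6, 0.1]
finger_gap: 0.748
[ 0.50069731 -0.20303837  0.19959869]
```

View pics/c23.png

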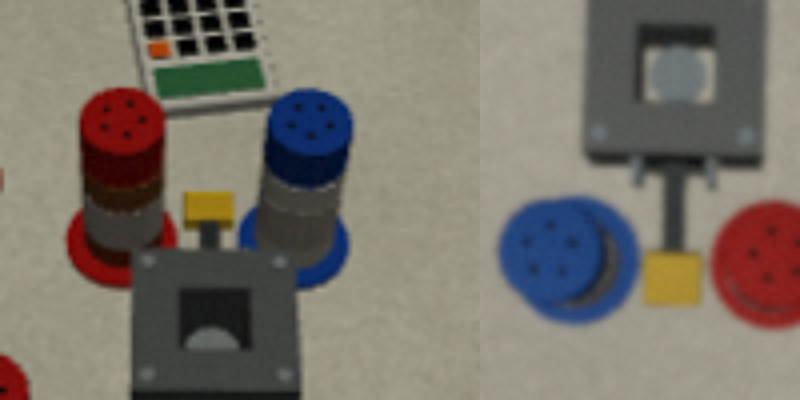

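View pics/s23.png

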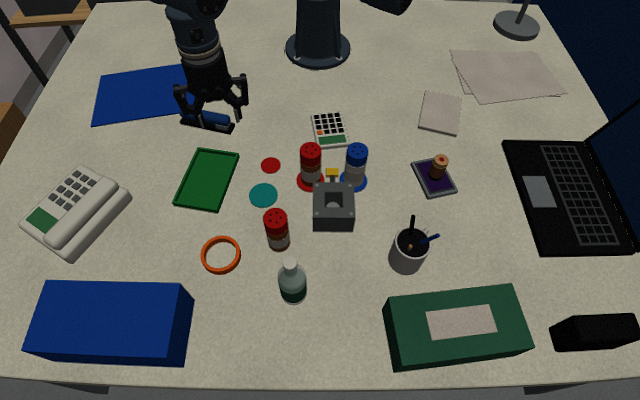

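View pics/t23.png

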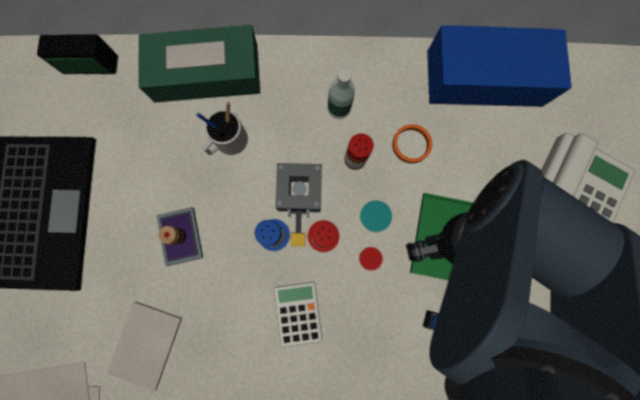

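Run:
```python
from h import *
t=load('top');i=t['img'];cv2.imwrite('pics/t23z.png',np.clip(cv2.resize(i[205:260,245:350,::-1],None,fx=7,fy=7,interpolation=cv2.INTER_CUBIC).astype(float)*1.6,0,255).astype(np.uint8))
s=load('scene');A=lambda x,y:(x/4+280,y/4+120)
print('scene red',atz(s,*A(122.5,121.5),.114),'blue',atz(s,*A(310,123),.114))
```

```text
scene red [ 0.51875062 -0.01687278  0.114     ] blue [0.51938286 0.085197   0.114     ]
```

View pics/t23z.png

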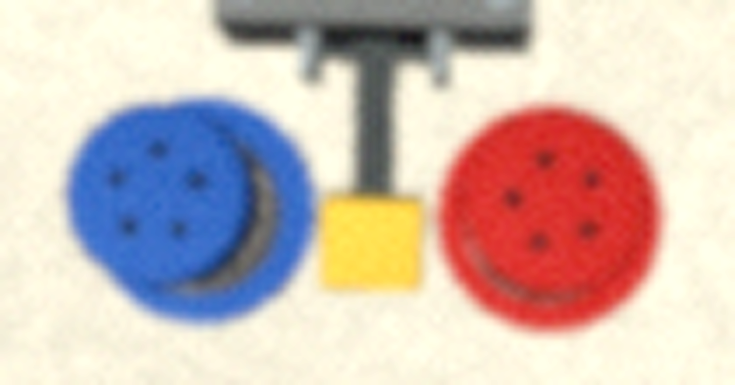

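Run:
```python
from h import *
t=load('top');A=lambda x,y:(x/7+245,y/7+205)
print('red',atz(t,*A(555.4,201.4),.114),atz(t,*A(550,217),.004))
print('blue',atz(t,*A(155.8,192.4),.114),atz(t,*A(201.5,210),.004))
print(manip.sense()['t'])
```

```text
red [ 0.51820603 -0.01732694  0.114     ] [ 0.51969291 -0.01877938  0.004     ]
blue [0.51866863 0.08561635 0.114     ] [0.51990914 0.08553815 0.004     ]
37.775
```

```bash
python3 -m crank '[0.75,0,0,0,0,0.75,0,0,0,0,0.75,0,0,0,0]'; python3 -c "
from h import *
print(workorder.sign_off())"
```

```text
t: 38.15
tcp_pos: [0.5005, -0.1973, 0.1996]
tool_rot: [-0.702, -0.083, 0.702, -0.083]
force: [-0.1, -0.8, -0.6]
finger_gap: 0.751
the job is handed in; nothing more can be done
None
```

The whole job was done in the order asked and handed in at about 38 s of the 120 s allowed. No verdict is reported.

- **Shakers to the tray:** I stood both in the green tray, red first, then blue. The red one taken was the one nearest the base, on the larger red coaster.
- **Lever and stamp:** I pushed the lever down to its stop, with about 24 N at the end. The stamp top then read 93 mm, fully raised. I drew the stamp out and stood it on the ink pad.
- **Shakers back:** I put blue and then red back on the coasters of their cap colours.

**Last checks:**
- **Stamp:** it stands upright. The wrist camera put it within about 1 mm of the pad's middle; the scene camera agreed to 1–2 mm.
- **Red shaker:** it stands about 2 mm off its coaster centre, by the top camera.
- **Blue shaker:** it stands about 1 mm off its coaster centre, by the top camera.
- **Rest of the scene:** the lever is still down, and nothing has tipped. The pen mug shows at the same pixels as at the start, and the gripper is clear of everything.

The cameras disagreed with one another by 2–3 mm in places, about the stated calibration error. I averaged them, so the centring is only known to that accuracy. No check failed.

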